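# Set the depth stop of the jar-lidding press

## Robot

A 6-joint arm with a two-finger parallel gripper is mounted at the origin on the work surface. World frame = base frame: x ahead of the robot, y to its left, z up, the work surface at z = 0. Lengths are in m, angles in rad, forces in N, time in s.
With the tool pointing down it reaches from about 0.4 to 0.825 m from the base axis. Payload 7 kg.
Tool frame: the origin (TCP) lies midway between the tips of the shut fingers; the grasp point (between the pads) lies hold_point_z behind it (hold_point_z is the distance from the TCP to the grasp point, in m); z points along the fingers, y is the line along which they close (so a half turn about z gives the same grasp; the last joint's range is limited). The gripper opens to 88 mm and grips with 3 to 60 N. Pads are 19 mm wide; open, the fingers measure 130 mm over their backs; the gripper's body (78 mm by 193 mm) begins 47 mm behind the grasp point.
Start: joints at [1.486, 0.359, 0.012, 0, -1.224, -0.288], TCP at [0.246, 0.629, 0.227] pointing down, gripper open.
Joint ranges: [-3.07, 3.07], [-1.43, 2.12], [-1.02, 1.25], [-3.03, 1.67], [-3.05, -0], [-3.03, 3.03]. Speed limits (rad/s): [2.39, 2.39, 3.01, 3.14, 3.14, 3.14].

## Interface

Orientations are given as [roll, pitch, yaw] about the fixed x, y, z axes, in that order (R = Rz(yaw) Ry(pitch) Rx(roll)).
In Python, from station import * gives the robot as it stands.
- The arm moves only by the tool apply_moves, never from a script. Its argument "steps" is a list of rows, each an object with "translation": the shift along the world's x, y, z scaled (see below), a list of three; "rotation": the turn, a rotation vector about the world's x, y, z scaled (see below), a list of three. A call has exactly 10 rows; each row is the pose to reach, as a shift and turn from the pose commanded when the call began; what a row does not reach only later rows make up. The controller multiplies each number of a shift by 250 mm and each number of a turn by 30 degrees. A row lasts 1/12 s, in which the tool goes at most 41.7 mm and 7.16 degrees, less where a joint would pass 70% of its speed; a pose out of reach is approached as far as the arm can. A call with a number of a shift or a turn outside -1 to 1 is refused whole. A call with a gripper value outside its range is refused whole. "jaw" is the closure, from -1 (fully open) to 1 (shut), so that 0 is half open, set as the call begins (left out, the last holds). The fingers move at their own pace and stop on an object; "newtons" is the grip in N (left out, the last holds). Time passes only in rows, so rows that repeat a pose let the fingers close, or fill a call up. It gives the time, the measured TCP pose, the force, the opening and the grip force at its end, in the units of the state.
- get_state(): the state, without advancing time (a new reading comes with each control period).
- grab_frame(name): name is "side" or "top" or "wrist"; returns the picture (384x512x3 uint8, blue, green, red); there is no depth.
- camera_model(name): a dict with "fx", "fy", "cx", "cy" (pixels), "k1" (the pictures are not rectified: a ray, as slopes to the right and down, at radius r is drawn at 1 + k1 r^2 times it, then the intrinsics apply), "xyz" and "rotation" of the camera in the world. Camera axes: x right, y down, z forward; pixel columns grow to the right and rows downward; lengths in m; the calibration is good to about 2 mm. A picture is of the moment at which its call begins: read the wrist's pose just before it. camera_model takes no time and is no camera call; for the wrist camera it gives the pose at the moment of the call.
- job_done(): hands the job in; it is judged then, once.
The state is a dict: "t": time; "q": joint angles; "qd": joint speeds; "joint_efforts": joint torques, N m; "eef_pos": TCP position; "ee_rot": TCP orientation; "force": force on the tool from outside, world axes, zero at the start; "moment": the same for the moment, N m; "width": finger opening in m; "gripper_force": force on a finger pad.
Only numpy, scipy, OpenCV 4.12 (cv2) and the standard library are available. Lean on these libraries where they do the work, as an engineer would, in place of code of your own. Each camera call takes 0.05 s, during which the arm holds its last target. There are 200 camera calls.

## Task

Set the depth stop of the lidding press to the jar standing in it: with the clamp lever open, lower the stop until its foot just rests on the jar's lid, gently (never more than about 15 N on the lid), then swing the clamp lever clockwise all the way round to lock the stop there, its foot still touching the lid. Leave the jar and the other things on the counter where they stand, and let go of everything at the end.

Things in the scene. Friction and masses are not known exactly. Their poses are not given: they have to be found in the camera images.
- press: Lidding press fixed on the counter: grey base plate 150 x 200 x 20 mm, steel column on its own -y side, grey arm 44 mm wide from the column over the jar (lower face 182 mm, upper face 212 mm above the counter). Origin: on the counter, on the stop rod's axis. Its x and y axes are turned at most 0.4 rad from the world's.
- stop: Depth stop: upright steel rod, 16 mm, through the arm; round rubber foot 36 mm across below (gives 1 mm per 10 N), round knob 36 mm across, 22 mm high on top. Origin: centre of the foot's underside, 152 to 172 mm above the counter at first, 112 mm at its lowest. It stays where left; with the clamp open it takes about 2.5 N to push down, 7.5 N to pull up; locked, it is gripped firmly.
- knob_top (a point): Centre of the upper face of the stop's knob, on the rod's axis, 140 mm above the underside of the foot.
- lever (a joint): Angle of the clamp lever (rad), which swings level about an upright pivot on the press's arm: 0 fully open, growing clockwise seen from above to its end stop at 1.57, locked; 0 to 0.35 at first. It stays where left. Swinging it takes about 2 N at the post, up to 6 N between 0.9 and 1.4, where its eccentric bites on the rod; let go there it may ease back to 0.9.
- lever_pivot (a point): On the lever's pivot axis, 21 mm from the rod's axis on the press's own +y side, 224 mm above the counter.
- lever_post (a point): Centre of the top of the round upright grip post at the lever's end: 12 mm across, standing 30 mm above the lever's flat bar, top 252 mm above the counter, 95 mm from the pivot. At lever angle q it lies from the pivot in the direction 2.356 - q, counted counter-clockwise from the press's own x axis.
- jar: Loose glass jar, 72 mm across, rim 95 mm above its underside, in a low ring on the press's base (20 mm above the counter) under the stop. Origin: centre of its underside. Its flat wooden lid, 66 mm across, is pushed in only part-way: its top is 3 to 12 mm above the rim, different each time and not measured; over 24 N would drive it deeper.
- spare_jar: loose glass jar like the task's (72 mm across, 104 mm high with its lid fully in), standing on the counter beside the press: not part of the job. Origin: centre of its underside.
- milk_jug: steel mug-shaped jug, 72 mm across, 85 mm high, loose bystander. Origin: centre of its underside.
- tamper: steel coffee tamper, 58 mm across, 78 mm high, loose bystander. Origin: centre of its underside.
- tin: painted square tin, 75 x 75 x 90 mm, loose bystander. Origin: centre of its underside.
- syrup: amber bottle, 68 mm across, 240 mm high, loose bystander well to the right of the press. Origin: centre of its underside.
- spoon: steel spoon, 150 mm long, lying on the counter, loose bystander.
- spare_lid: wooden disc 66 mm across, 10 mm thick, lying on the counter, loose bystander. Origin: centre of its underside.

How it is judged:
On the way, in this order (a step that is already met when the one before it is completed fails the run):
1. the foot of the stop rests on the jar's lid while the clamp lever is still open (below 0.6 rad) (contact force between stop and jar above 0.5 N and value of joint lever below 0.6 rad), for 0.2 s.
2. the clamp lever is swung round to its end stop (beyond 1.4 rad) with the foot still on the lid (contact force between stop and jar above 0.5 N and value of joint lever above 1.4 rad), for 0.2 s.
At the end, for the whole second after the job is handed in: The stop's foot touches the lid of the jar (more than 0.5 N between them), the clamp lever is locked (beyond 1.4 of its 1.57 rad), the stop is at rest, and the jar stands upright under it, its axis within 10 mm of the stop's (all of step 2 and linear speed of stop below 0.005 m/s and horizontal distance between jar and stop below 0.01 m and angle between jar's own z axis and vertical below 0.05 rad).
It fails at once if the stop is pressed on the lid with more than 20 N (contact force between stop and jar above 20 N).
It fails at once if the jar is shifted by more than 8 mm or tipped (distance of jar from where it was at the start of the episode above 0.008 m or angle between jar's own z axis and vertical above 0.1 rad).
It fails at once if another thing on the counter is moved by more than 25 mm (distance of any of spare_jar, milk_jug, tamper, tin, syrup, spoon, spare_lid from where it was at the start of the episode above 0.025 m).
It also fails if it takes over 59 s, if anything falls off the work surface, if the arm or the gripper's body presses on something with over 40 N, if the wrist force passes 120 N, or if a joint passes its speed limit or range.

## Working session

There is one attempt and no reset: what is moved stays moved. The work goes in short steps, Python scripts to look and compute and a tool call to move; the robot and the scene stay as the last step left them, time stands still between calls to the robot, and variables do not carry over. Pictures are saved under pics/ and viewed, at most 10 in all, crops included, and the job is handed in when it is done.

Besides the shell and the picture viewer there is one more tool, called after "Emit:" as name([rows], argument=value, ...), one row to a line, values as JSON. apply_moves: Moves the arm, as the interface text tells. Shifts and turns lie within -1 to 1; 1 stands for 250 mm of shift or 30 degrees of turn. Its arguments: {"type":"object","properties":{"steps":{"type":"array"},"jaw":{"type":"number"},"newtons":{"type":"number"}},"required":["steps"]}

```bash
mkdir -p pics; ls
python3 - <<'E'
from station import *
import cv2,numpy as np
s=get_state();print(s)
for n in("side","top"):
    cv2.imwrite(f"pics/{n}0.png",grab_frame(n));print(n,camera_model(n))
E
```

```text
pics
{'t': 0.0, 'q': array([ 1.48608088e+00,  3.59395907e-01,  1.10790094e-02, -3.54266595e-04,
       -1.22410010e+00, -2.88108487e-01]), 'qd': array([ 0.00085558, -0.00038874, -0.00034113,  0.00233451,  0.00010243,
       -0.00049558]), 'joint_efforts': array([-1.60184412e-03, -5.82725644e+01,  2.93060732e+01,  6.99739739e+00,
        6.95276249e-03, -1.65095321e-04]), 'eef_pos': array([0.24570766, 0.6281747 , 0.22562488]), 'ee_rot': array([ 3.13994414e+00, -1.41234791e-04, -3.72944470e-01]), 'force': array([-0.14577165,  0.07257515, -0.16087061]), 'moment': array([ 0.00829317,  0.01400074, -0.03101982]), 'gripper_force': 0.0, 'width': 0.08774150119194236}
side {'fx': 476.5067473918619, 'fy': 476.5067473918619, 'cx': 260.57883030878827, 'cy': 197.60643758579346, 'k1': -0.1933946481066969, 'xyz': array([-0.07311915, -0.97074854,  0.83882699]), 'rotation': array([-2.09902583, -0.02499717, -0.6219563 ])}
top {'fx': 391.07925624603763, 'fy': 391.07925624603763, 'cx': 260.6973527706358, 'cy': 193.44911748286503, 'k1': 0.037297430418445236, 'xyz': array([ 0.41725966, -0.10563214,  1.24534931]), 'rotation': array([-2.98351555,  0.02673023, -1.58093707])}
```

View pics/top0.png

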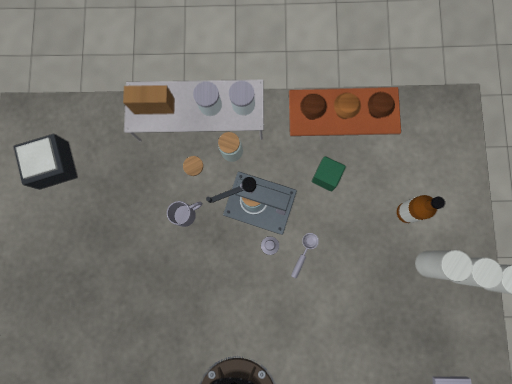

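View pics/side0.png

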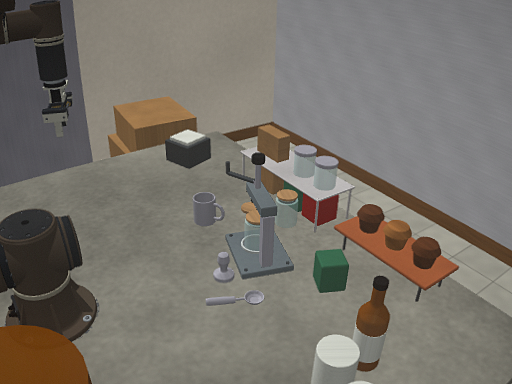

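The top view shows the black knob at about (249,185), the lever running left to its post near (210,200), the plate around (260,203), and column and arm on the right side. The side view shows the knob at (258,158), the post at (228,166) and the foot above the jar. Next I'll measure these by masks and rays.

```bash
cat > h.py <<'E'
from station import *
import cv2,numpy as np
from scipy.spatial.transform import Rotation as R
def ray(n,uv,m=None):
    m=m or camera_model(n)
    K=np.array([[m['fx'],0,m['cx']],[0,m['fy'],m['cy']],[0,0,1]])
    p=cv2.undistortPoints(np.array([[uv]],float),K,np.array([m['k1'],0,0,0,0.]))[0,0]
    d=R.from_euler('xyz',m['rotation']).apply([p[0],p[1],1]);return np.array(m['xyz']),d/np.linalg.norm(d)
def onz(n,uv,z,m=None):
    o,d=ray(n,uv,m);return o+d*(z-o[2])/d[2]
def tri(a,b,na='top',nb='side'):
    o,d=ray(na,a);p,e=ray(nb,b)
    s=np.linalg.lstsq(np.c_[d,-e],p-o,rcond=None)[0];A=o+d*s[0];B=p+e*s[1]
    return (A+B)/2,np.linalg.norm(A-B)
E
python3 - <<'E'
from h import *
t=cv2.imread('pics/top0.png');s=cv2.imread('pics/side0.png')
for nm,im,(x0,y0,x1,y1) in(('top',t,(195,165,305,245)),('side',s,(215,140,300,285))):
    g=cv2.cvtColor(im,6)
    m=np.zeros_like(g);m[y0:y1,x0:x1]=(g[y0:y1,x0:x1]<45)*255
    n,l,st,c=cv2.connectedComponentsWithStats(m)
    for i in range(1,n):
        if st[i,4]>8:print(nm,st[i],c[i].round(1))
a=cv2.resize(t[165:245,195:305],None,fx=7,fy=7,interpolation=cv2.INTER_CUBIC)
b=cv2.resize(s[145:275,215:300],None,fx=4.3,fy=4.3,interpolation=cv2.INTER_CUBIC)
cv2.imwrite('pics/topc.png',a);cv2.imwrite('pics/sidec.png',b)
import station;print([x for x in dir(station) if not x.startswith('_')], getattr(station,'hold_point_z',None))
E
```

```text
top [242 177  15  15 167] [248.9 184.1]
top [209 198   3   5   9] [210.2 200.1]
side [252 153  13  12 130] [258.1 158.7]
['Unreachable', 'camera_model', 'get_state', 'grab_frame', 'hold_point_z', 'job_done'] 0.0188
```

View pics/topc.png

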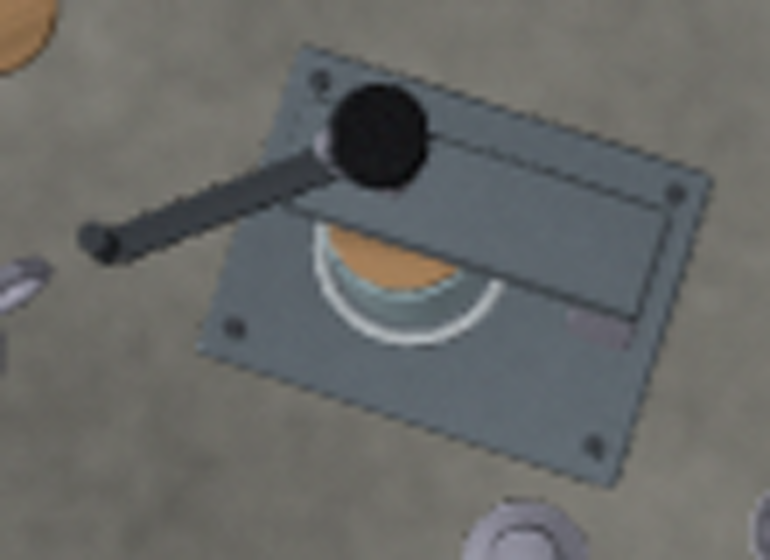

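View pics/sidec.png

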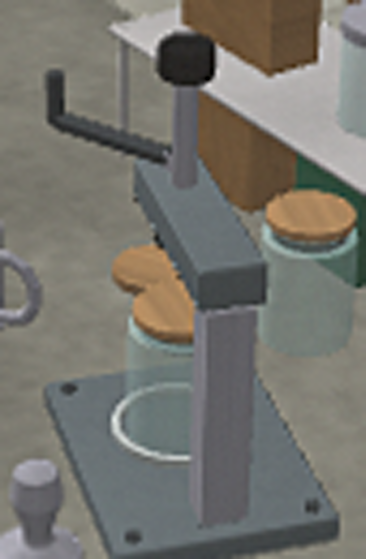

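The crops give the plate corners at about (308,45), (712,178), (613,487) and (200,350) in the top crop. The post top is at crop (93,238) in the top view and (54,75) in the side view, and the white ring is centred near (408,245).

Run:
```python
from h import *
T=lambda x,y:((x+.5)/7-.5+195,(y+.5)/7-.5+165)
S=lambda x,y:((x+.5)/4.3-.5+215,(y+.5)/4.3-.5+145)
k,e=tri((248.9,184.1),(258.1,158.7));print('knob mid',k.round(4),e)
p,e=tri(T(93,238),S(54,75));print('post tri',p.round(4),e,'top@.252',onz('top',T(93,238),.252).round(4),'side@.252',onz('side',S(54,75),.252).round(4))
c=np.array([onz('top',T(*q),.02) for q in((308,45),(712,178),(613,487),(200,350))])
print(c.round(3),np.linalg.norm(np.diff(c,axis=0,append=c[:1]),axis=1).round(3))
yv=(c[0]-c[1])+(c[3]-c[2]);xv=(c[0]-c[3])+(c[1]-c[2])
yaw=np.mean([np.arctan2(-yv[0],yv[1]),np.arctan2(xv[1],xv[0])]);print('yaws',np.arctan2(-yv[0],yv[1]),np.arctan2(xv[1],xv[0]))
print('ring',onz('top',T(408,250),.024).round(4))
yh=np.array([-np.sin(yaw),np.cos(yaw)])
piv=k[:2]+.021*yh
d=p[:2]-piv;print('piv',piv.round(4),'len',np.linalg.norm(d),'q',2.356+yaw-np.arctan2(d[1],d[0]))
for q in np.r_[np.linspace(0,1.57,9)]:
    a=2.356+yaw-q;print(round(q,2),(piv+.095*np.array([np.cos(a),np.sin(a)])).round(4))
```

```text
knob mid [ 0.593  -0.053   0.2957] 0.0006513197096800921
post tri [0.5652 0.0561 0.2485] 0.00033966669068304003 top@.252 [0.5645 0.0556 0.252 ] side@.252 [0.5616 0.0499 0.252 ]
[[ 0.687 -0.005  0.02 ]
 [ 0.622 -0.188  0.02 ]
 [ 0.484 -0.14   0.02 ]
 [ 0.547  0.044  0.02 ]] [0.194 0.147 0.195 0.148]
yaws -0.3350956642946909 -0.3329409772072818
ring [ 0.5908 -0.05    0.024 ]
piv [ 0.5999 -0.0332] len 0.09576009140804718 q 0.08002175515627807
0.0 [0.5585 0.0523]
0.2 [0.576  0.0587]
0.39 [0.5944 0.0617]
0.59 [0.613  0.0609]
0.78 [0.6311 0.0566]
0.98 [0.648  0.0488]
1.18 [0.663  0.0378]
1.37 [0.6757 0.0242]
1.57 [0.6854 0.0083]
```

Emit:
apply_moves([
  {"translation": [0.02, -0.05, 0.12], "rotation": [0, 0, -0.09]},
  {"translation": [0.06, -0.15, 0.24], "rotation": [0, 0, -0.2]},
  {"translation": [0.12, -0.27, 0.34], "rotation": [0, 0, -0.3]},
  {"translation": [0.18, -0.4, 0.42], "rotation": [0, 0, -0.4]},
  {"translation": [0.25, -0.54, 0.48], "rotation": [0, 0, -0.5]},
  {"translation": [0.31, -0.67, 0.48], "rotation": [0, 0, -0.6]},
  {"translation": [0.37, -0.8, 0.48], "rotation": [0, 0, -0.7]},
  {"translation": [0.42, -0.9, 0.48], "rotation": [0, 0, -0.8]},
  {"translation": [0.44, -0.95, 0.48], "rotation": [0, 0, -0.9]},
  {"translation": [0.44, -0.95, 0.48], "rotation": [0, 0, -0.95]},
], jaw=1, newtons=15)

```text
t: 0.93
eef_pos: [0.3567, 0.3883, 0.3471]
ee_rot: [-3.141, 0.0, -0.875]
force: [-0.1, -0.4, 0.7]
width: 0.0268
gripper_force: 0.0
```

Emit:
apply_moves([
  {"translation": [0.04, -0.07, 0], "rotation": [0, 0, -0.1]},
  {"translation": [0.09, -0.17, 0], "rotation": [0, 0, -0.2]},
  {"translation": [0.15, -0.28, 0], "rotation": [0, 0, -0.3]},
  {"translation": [0.21, -0.39, 0], "rotation": [0, 0, -0.4]},
  {"translation": [0.27, -0.5, 0], "rotation": [0, 0, -0.5]},
  {"translation": [0.33, -0.61, 0], "rotation": [0, 0, -0.6]},
  {"translation": [0.38, -0.71, 0], "rotation": [0, 0, -0.7]},
  {"translation": [0.43, -0.8, 0], "rotation": [0, 0, -0.8]},
  {"translation": [0.46, -0.87, 0], "rotation": [0, 0, -0.9]},
  {"translation": [0.47, -0.89, 0], "rotation": [0, 0, -1]},
])

```text
t: 1.77
eef_pos: [0.4739, 0.1663, 0.3463]
ee_rot: [3.141, -0.001, -1.398]
force: [0.1, 0.2, -0.3]
width: 0.0004
gripper_force: 0.0
```

Emit:
apply_moves([
  {"translation": [0.04, -0.07, 0], "rotation": [0, 0, -0.1]},
  {"translation": [0.09, -0.17, 0], "rotation": [0, 0, -0.2]},
  {"translation": [0.15, -0.28, 0], "rotation": [0, 0, -0.3]},
  {"translation": [0.21, -0.39, 0], "rotation": [0, 0, -0.4]},
  {"translation": [0.27, -0.5, 0], "rotation": [0, 0, -0.5]},
  {"translation": [0.33, -0.61, 0], "rotation": [0, 0, -0.6]},
  {"translation": [0.38, -0.71, 0], "rotation": [0, 0, -0.7]},
  {"translation": [0.43, -0.8, 0], "rotation": [0, 0, -0.8]},
  {"translation": [0.46, -0.87, 0], "rotation": [0, 0, -0.9]},
  {"translation": [0.47, -0.89, 0], "rotation": [0, 0, -1]},
])

```text
t: 2.6
eef_pos: [0.5914, -0.0563, 0.3455]
ee_rot: [3.14, -0.001, -1.922]
force: [-0.4, -0.1, -0.3]
width: 0.0004
gripper_force: 0.0
```

Emit:
apply_moves([
  {"translation": [0, 0.014, -0.03]},
  {"translation": [0, 0.014, -0.06]},
  {"translation": [0, 0.014, -0.09]},
  {"translation": [0, 0.014, -0.12]},
  {"translation": [0, 0.014, -0.14]},
  {"translation": [0, 0.014, -0.16]},
  {"translation": [0, 0.014, -0.18]},
  {"translation": [0, 0.014, -0.2]},
  {"translation": [0, 0.014, -0.22]},
  {"translation": [0, 0.014, -0.24]},
])

```text
schema error: expected keys translation, rotation
```

Run:
```python
from h import *
s=get_state();print(s['t'],s['eef_pos'],s['force'],s['q'].round(2))
a=grab_frame('side')[120:270,195:295]
cv2.imwrite('pics/s1.png',cv2.resize(a,None,fx=4,fy=4,interpolation=cv2.INTER_CUBIC));print(get_state()['force'])
```

```text
2.6 [ 0.59141126 -0.05629905  0.34547366] [-0.38167557 -0.08831311 -0.30287298] [ 0.23  0.17  0.03  0.   -1.43 -0.59]
[ 1.11150891  0.08929041 -0.2431326 ]
```

View pics/s1.png

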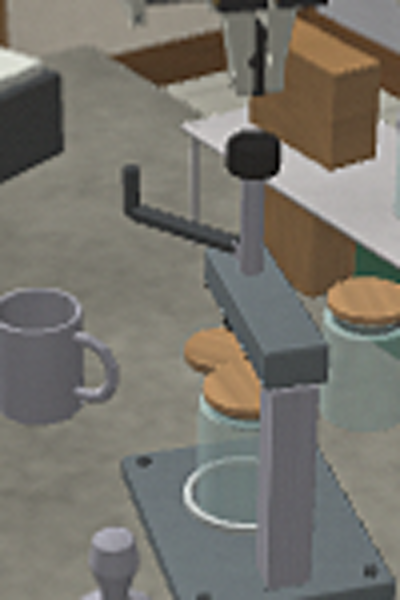

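The move was refused because the rows had no rotation key. The picture shows the shut fingertips at crop (260,90), straight above the knob at (253,155), so I'll repeat the descent.

Emit:
apply_moves([
  {"translation": [0, 0.014, -0.03], "rotation": [0, 0, 0]},
  {"translation": [0, 0.014, -0.06], "rotation": [0, 0, 0]},
  {"translation": [0, 0.014, -0.09], "rotation": [0, 0, 0]},
  {"translation": [0, 0.014, -0.12], "rotation": [0, 0, 0]},
  {"translation": [0, 0.014, -0.14], "rotation": [0, 0, 0]},
  {"translation": [0, 0.014, -0.16], "rotation": [0, 0, 0]},
  {"translation": [0, 0.014, -0.18], "rotation": [0, 0, 0]},
  {"translation": [0, 0.014, -0.2], "rotation": [0, 0, 0]},
  {"translation": [0, 0.014, -0.22], "rotation": [0, 0, 0]},
  {"translation": [0, 0.014, -0.24], "rotation": [0, 0, 0]},
])

```text
t: 3.48
eef_pos: [0.591, -0.0502, 0.2863]
ee_rot: [-3.141, 0.0, -1.917]
force: [-0.4, 1.9, 3.0]
width: 0.0003
gripper_force: 1.2
```

Run:
```python
from h import *
s=get_state();print(s['t'],s['eef_pos'],s['force'],s['q'].round(2))
a=grab_frame('side')[120:270,195:295]
cv2.imwrite('pics/s2.png',cv2.resize(a,None,fx=4,fy=4,interpolation=cv2.INTER_CUBIC));print(get_state()['force'])
```

```text
3.4833 [ 0.59095841 -0.05023101  0.28631852] [-0.44679805  1.87504448  3.01707658] [ 0.24  0.19 -0.08 -0.   -1.3  -0.59]
[-0.40115279  0.09862841 -1.12824918]
```

View pics/s2.png

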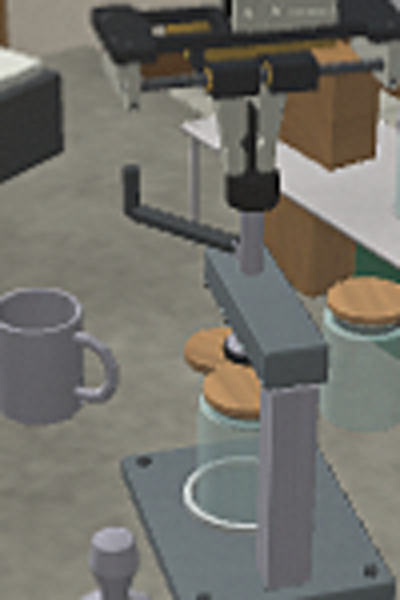

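The fingertips sit on the knob and the foot has come down (crop (236,345)), still clear of the lid. I'll continue to foot height of about 0.130 m, then creep.

Emit:
apply_moves([
  {"translation": [0, 0, -0.008], "rotation": [0, 0, 0]},
  {"translation": [0, 0, -0.016], "rotation": [0, 0, 0]},
  {"translation": [0, 0, -0.024], "rotation": [0, 0, 0]},
  {"translation": [0, 0, -0.03], "rotation": [0, 0, 0]},
  {"translation": [0, 0, -0.036], "rotation": [0, 0, 0]},
  {"translation": [0, 0, -0.042], "rotation": [0, 0, 0]},
  {"translation": [0, 0, -0.048], "rotation": [0, 0, 0]},
  {"translation": [0, 0, -0.054], "rotation": [0, 0, 0]},
  {"translation": [0, 0, -0.06], "rotation": [0, 0, 0]},
  {"translation": [0, 0, -0.064], "rotation": [0, 0, 0]},
])

```text
t: 4.37
eef_pos: [0.5909, -0.0504, 0.2704]
ee_rot: [-3.142, -0.0, -1.917]
force: [-1.4, -0.1, 2.2]
width: 0.0004
gripper_force: 1.1
```

Emit:
apply_moves([
  {"translation": [0, 0, -0.001], "rotation": [0, 0, 0]},
  {"translation": [0, 0, -0.002], "rotation": [0, 0, 0]},
  {"translation": [0, 0, -0.003], "rotation": [0, 0, 0]},
  {"translation": [0, 0, -0.004], "rotation": [0, 0, 0]},
  {"translation": [0, 0, -0.004], "rotation": [0, 0, 0]},
  {"translation": [0, 0, -0.004], "rotation": [0, 0, 0]},
  {"translation": [0, 0, -0.004], "rotation": [0, 0, 0]},
  {"translation": [0, 0, -0.004], "rotation": [0, 0, 0]},
  {"translation": [0, 0, -0.004], "rotation": [0, 0, 0]},
  {"translation": [0, 0, -0.004], "rotation": [0, 0, 0]},
])

```text
t: 5.2
eef_pos: [0.5909, -0.0504, 0.2696]
ee_rot: [-3.142, -0.0, -1.917]
force: [-0.5, -0.4, 0.9]
width: 0.0001
gripper_force: 0.9
```

Emit:
apply_moves([
  {"translation": [0, 0, -0.001], "rotation": [0, 0, 0]},
  {"translation": [0, 0, -0.002], "rotation": [0, 0, 0]},
  {"translation": [0, 0, -0.003], "rotation": [0, 0, 0]},
  {"translation": [0, 0, -0.004], "rotation": [0, 0, 0]},
  {"translation": [0, 0, -0.004], "rotation": [0, 0, 0]},
  {"translation": [0, 0, -0.004], "rotation": [0, 0, 0]},
  {"translation": [0, 0, -0.004], "rotation": [0, 0, 0]},
  {"translation": [0, 0, -0.004], "rotation": [0, 0, 0]},
  {"translation": [0, 0, -0.004], "rotation": [0, 0, 0]},
  {"translation": [0, 0, -0.004], "rotation": [0, 0, 0]},
])

```text
t: 6.03
eef_pos: [0.5909, -0.0504, 0.2685]
ee_rot: [-3.142, -0.0, -1.917]
force: [0.3, -1.6, 2.1]
width: 0.0003
gripper_force: 0.7
```

Emit:
apply_moves([
  {"translation": [0, 0, -0.0005], "rotation": [0, 0, 0]},
  {"translation": [0, 0, -0.001], "rotation": [0, 0, 0]},
  {"translation": [0, 0, -0.0015], "rotation": [0, 0, 0]},
  {"translation": [0, 0, -0.002], "rotation": [0, 0, 0]},
  {"translation": [0, 0, -0.0025], "rotation": [0, 0, 0]},
  {"translation": [0, 0, -0.003], "rotation": [0, 0, 0]},
  {"translation": [0, 0, -0.0035], "rotation": [0, 0, 0]},
  {"translation": [0, 0, -0.004], "rotation": [0, 0, 0]},
  {"translation": [0, 0, -0.004], "rotation": [0, 0, 0]},
  {"translation": [0, 0, -0.004], "rotation": [0, 0, 0]},
])

```text
t: 6.87
eef_pos: [0.5909, -0.0504, 0.2675]
ee_rot: [3.142, -0.0, -1.917]
force: [-0.9, -1.1, 2.2]
width: 0.0005
gripper_force: 1.0
```

Emit:
apply_moves([
  {"translation": [0, 0, -0.0005], "rotation": [0, 0, 0]},
  {"translation": [0, 0, -0.001], "rotation": [0, 0, 0]},
  {"translation": [0, 0, -0.0015], "rotation": [0, 0, 0]},
  {"translation": [0, 0, -0.002], "rotation": [0, 0, 0]},
  {"translation": [0, 0, -0.0025], "rotation": [0, 0, 0]},
  {"translation": [0, 0, -0.003], "rotation": [0, 0, 0]},
  {"translation": [0, 0, -0.0035], "rotation": [0, 0, 0]},
  {"translation": [0, 0, -0.004], "rotation": [0, 0, 0]},
  {"translation": [0, 0, -0.004], "rotation": [0, 0, 0]},
  {"translation": [0, 0, -0.004], "rotation": [0, 0, 0]},
])

```text
t: 7.7
eef_pos: [0.5909, -0.0504, 0.2665]
ee_rot: [3.142, -0.0, -1.917]
force: [-0.6, -2.0, 2.5]
width: 0.0004
gripper_force: 1.0
```

Emit:
apply_moves([
  {"translation": [0, 0, -0.0005], "rotation": [0, 0, 0]},
  {"translation": [0, 0, -0.001], "rotation": [0, 0, 0]},
  {"translation": [0, 0, -0.0015], "rotation": [0, 0, 0]},
  {"translation": [0, 0, -0.002], "rotation": [0, 0, 0]},
  {"translation": [0, 0, -0.0025], "rotation": [0, 0, 0]},
  {"translation": [0, 0, -0.003], "rotation": [0, 0, 0]},
  {"translation": [0, 0, -0.0035], "rotation": [0, 0, 0]},
  {"translation": [0, 0, -0.004], "rotation": [0, 0, 0]},
  {"translation": [0, 0, -0.004], "rotation": [0, 0, 0]},
  {"translation": [0, 0, -0.004], "rotation": [0, 0, 0]},
])

```text
t: 8.53
eef_pos: [0.5909, -0.0504, 0.2655]
ee_rot: [3.142, -0.0, -1.917]
force: [0.1, -1.5, 1.7]
width: 0.0006
gripper_force: 1.0
```

Emit:
apply_moves([
  {"translation": [0, 0, -0.0005], "rotation": [0, 0, 0]},
  {"translation": [0, 0, -0.001], "rotation": [0, 0, 0]},
  {"translation": [0, 0, -0.0015], "rotation": [0, 0, 0]},
  {"translation": [0, 0, -0.002], "rotation": [0, 0, 0]},
  {"translation": [0, 0, -0.0025], "rotation": [0, 0, 0]},
  {"translation": [0, 0, -0.003], "rotation": [0, 0, 0]},
  {"translation": [0, 0, -0.0035], "rotation": [0, 0, 0]},
  {"translation": [0, 0, -0.004], "rotation": [0, 0, 0]},
  {"translation": [0, 0, -0.004], "rotation": [0, 0, 0]},
  {"translation": [0, 0, -0.004], "rotation": [0, 0, 0]},
])

```text
t: 9.37
eef_pos: [0.5908, -0.0504, 0.2645]
ee_rot: [3.142, -0.0, -1.917]
force: [-0.1, -1.7, 2.6]
width: 0.0006
gripper_force: 1.0
```

Emit:
apply_moves([
  {"translation": [0, 0, -0.0005], "rotation": [0, 0, 0]},
  {"translation": [0, 0, -0.001], "rotation": [0, 0, 0]},
  {"translation": [0, 0, -0.0015], "rotation": [0, 0, 0]},
  {"translation": [0, 0, -0.002], "rotation": [0, 0, 0]},
  {"translation": [0, 0, -0.0025], "rotation": [0, 0, 0]},
  {"translation": [0, 0, -0.003], "rotation": [0, 0, 0]},
  {"translation": [0, 0, -0.0035], "rotation": [0, 0, 0]},
  {"translation": [0, 0, -0.004], "rotation": [0, 0, 0]},
  {"translation": [0, 0, -0.004], "rotation": [0, 0, 0]},
  {"translation": [0, 0, -0.004], "rotation": [0, 0, 0]},
])

```text
t: 10.2
eef_pos: [0.5908, -0.0504, 0.2635]
ee_rot: [3.142, -0.0, -1.917]
force: [0.1, -1.9, 1.8]
width: 0.0005
gripper_force: 1.0
```

Emit:
apply_moves([
  {"translation": [0, 0, -0.0005], "rotation": [0, 0, 0]},
  {"translation": [0, 0, -0.001], "rotation": [0, 0, 0]},
  {"translation": [0, 0, -0.0015], "rotation": [0, 0, 0]},
  {"translation": [0, 0, -0.002], "rotation": [0, 0, 0]},
  {"translation": [0, 0, -0.0025], "rotation": [0, 0, 0]},
  {"translation": [0, 0, -0.003], "rotation": [0, 0, 0]},
  {"translation": [0, 0, -0.0035], "rotation": [0, 0, 0]},
  {"translation": [0, 0, -0.004], "rotation": [0, 0, 0]},
  {"translation": [0, 0, -0.004], "rotation": [0, 0, 0]},
  {"translation": [0, 0, -0.004], "rotation": [0, 0, 0]},
])

```text
t: 11.03
eef_pos: [0.5908, -0.0504, 0.2625]
ee_rot: [3.141, -0.0, -1.917]
force: [-0.2, -1.5, 1.9]
width: 0.0006
gripper_force: 1.0
```

Emit:
apply_moves([
  {"translation": [0, 0, -0.0005], "rotation": [0, 0, 0]},
  {"translation": [0, 0, -0.001], "rotation": [0, 0, 0]},
  {"translation": [0, 0, -0.0015], "rotation": [0, 0, 0]},
  {"translation": [0, 0, -0.002], "rotation": [0, 0, 0]},
  {"translation": [0, 0, -0.0025], "rotation": [0, 0, 0]},
  {"translation": [0, 0, -0.003], "rotation": [0, 0, 0]},
  {"translation": [0, 0, -0.0035], "rotation": [0, 0, 0]},
  {"translation": [0, 0, -0.004], "rotation": [0, 0, 0]},
  {"translation": [0, 0, -0.004], "rotation": [0, 0, 0]},
  {"translation": [0, 0, -0.004], "rotation": [0, 0, 0]},
])

```text
t: 11.87
eef_pos: [0.5909, -0.0504, 0.2615]
ee_rot: [3.142, -0.0, -1.917]
force: [0.1, -1.3, 1.9]
width: 0.0008
gripper_force: 1.0
```

Emit:
apply_moves([
  {"translation": [0, 0, -0.0005], "rotation": [0, 0, 0]},
  {"translation": [0, 0, -0.001], "rotation": [0, 0, 0]},
  {"translation": [0, 0, -0.0015], "rotation": [0, 0, 0]},
  {"translation": [0, 0, -0.002], "rotation": [0, 0, 0]},
  {"translation": [0, 0, -0.0025], "rotation": [0, 0, 0]},
  {"translation": [0, 0, -0.003], "rotation": [0, 0, 0]},
  {"translation": [0, 0, -0.0035], "rotation": [0, 0, 0]},
  {"translation": [0, 0, -0.004], "rotation": [0, 0, 0]},
  {"translation": [0, 0, -0.004], "rotation": [0, 0, 0]},
  {"translation": [0, 0, -0.004], "rotation": [0, 0, 0]},
])

```text
t: 12.7
eef_pos: [0.5908, -0.0504, 0.2605]
ee_rot: [3.142, -0.0, -1.917]
force: [-0.1, -1.1, 1.3]
width: 0.0006
gripper_force: 1.0
```

Emit:
apply_moves([
  {"translation": [0, 0, -0.0005], "rotation": [0, 0, 0]},
  {"translation": [0, 0, -0.001], "rotation": [0, 0, 0]},
  {"translation": [0, 0, -0.0015], "rotation": [0, 0, 0]},
  {"translation": [0, 0, -0.002], "rotation": [0, 0, 0]},
  {"translation": [0, 0, -0.0025], "rotation": [0, 0, 0]},
  {"translation": [0, 0, -0.003], "rotation": [0, 0, 0]},
  {"translation": [0, 0, -0.0035], "rotation": [0, 0, 0]},
  {"translation": [0, 0, -0.004], "rotation": [0, 0, 0]},
  {"translation": [0, 0, -0.004], "rotation": [0, 0, 0]},
  {"translation": [0, 0, -0.004], "rotation": [0, 0, 0]},
])

```text
t: 13.53
eef_pos: [0.5909, -0.0504, 0.2595]
ee_rot: [3.142, -0.0, -1.917]
force: [-0.8, -1.7, 2.6]
width: 0.0006
gripper_force: 1.0
```

Emit:
apply_moves([
  {"translation": [0, 0, -0.0005], "rotation": [0, 0, 0]},
  {"translation": [0, 0, -0.001], "rotation": [0, 0, 0]},
  {"translation": [0, 0, -0.0015], "rotation": [0, 0, 0]},
  {"translation": [0, 0, -0.002], "rotation": [0, 0, 0]},
  {"translation": [0, 0, -0.0025], "rotation": [0, 0, 0]},
  {"translation": [0, 0, -0.003], "rotation": [0, 0, 0]},
  {"translation": [0, 0, -0.0035], "rotation": [0, 0, 0]},
  {"translation": [0, 0, -0.004], "rotation": [0, 0, 0]},
  {"translation": [0, 0, -0.004], "rotation": [0, 0, 0]},
  {"translation": [0, 0, -0.004], "rotation": [0, 0, 0]},
])

```text
t: 14.37
eef_pos: [0.5909, -0.0504, 0.2591]
ee_rot: [-3.141, 0.0, -1.917]
force: [-2.1, 0.4, 5.7]
width: 0.0005
gripper_force: 3.1
```

Contact: the tool stopped about 0.6 mm short of its command and the force rose to 5.7 N. One small step more.

Emit:
apply_moves([
  {"translation": [0, 0, -0.0005], "rotation": [0, 0, 0]},
  {"translation": [0, 0, -0.001], "rotation": [0, 0, 0]},
  {"translation": [0, 0, -0.0015], "rotation": [0, 0, 0]},
  {"translation": [0, 0, -0.002], "rotation": [0, 0, 0]},
  {"translation": [0, 0, -0.002], "rotation": [0, 0, 0]},
  {"translation": [0, 0, -0.002], "rotation": [0, 0, 0]},
  {"translation": [0, 0, -0.002], "rotation": [0, 0, 0]},
  {"translation": [0, 0, -0.002], "rotation": [0, 0, 0]},
  {"translation": [0, 0, -0.002], "rotation": [0, 0, 0]},
  {"translation": [0, 0, -0.002], "rotation": [0, 0, 0]},
])

```text
t: 15.2
eef_pos: [0.5909, -0.0504, 0.2589]
ee_rot: [-3.141, 0.0, -1.917]
force: [-2.0, -1.3, 8.1]
width: 0.0006
gripper_force: 3.9
```

Emit:
apply_moves([
  {"translation": [0, 0, 0.02], "rotation": [0, 0, 0]},
  {"translation": [0, 0, 0.07], "rotation": [0, 0, 0]},
  {"translation": [0, 0, 0.13], "rotation": [0, 0, 0]},
  {"translation": [-0.02, 0.06, 0.18], "rotation": [0, 0, 0]},
  {"translation": [-0.04, 0.15, 0.18], "rotation": [0, 0, 0]},
  {"translation": [-0.06, 0.25, 0.18], "rotation": [0, 0, 0]},
  {"translation": [-0.08, 0.34, 0.18], "rotation": [0, 0, 0]},
  {"translation": [-0.1, 0.4, 0.18], "rotation": [0, 0, 0]},
  {"translation": [-0.104, 0.426, 0.18], "rotation": [0, 0, 0]},
  {"translation": [-0.104, 0.426, 0.18], "rotation": [0, 0, 0]},
])

```text
t: 16.03
eef_pos: [0.5646, 0.0575, 0.3029]
ee_rot: [3.141, 0.0, -1.916]
force: [-0.7, -1.5, 0.2]
width: 0.0008
gripper_force: 0.0
```

Emit:
apply_moves([
  {"translation": [0, 0, 0], "rotation": [0, 0, 0]},
  {"translation": [0, 0, 0], "rotation": [0, 0, 0]},
  {"translation": [0, 0, 0], "rotation": [0, 0, 0]},
  {"translation": [0, 0, 0], "rotation": [0, 0, 0]},
  {"translation": [0, 0, 0], "rotation": [0, 0, 0]},
  {"translation": [0, 0, 0], "rotation": [0, 0, 0]},
  {"translation": [0, 0, 0], "rotation": [0, 0, 0]},
  {"translation": [0, 0, 0], "rotation": [0, 0, 0]},
  {"translation": [0, 0, 0], "rotation": [0, 0, 0]},
  {"translation": [0, 0, 0], "rotation": [0, 0, 0]},
], jaw=0)

```text
t: 16.87
eef_pos: [0.5648, 0.0561, 0.3031]
ee_rot: [3.142, 0.0, -1.917]
force: [0.5, -0.3, -0.2]
width: 0.0435
gripper_force: 0.0
```

Run:
```python
from h import *
s=get_state();m=camera_model('wrist');a=grab_frame('wrist')
print(s['eef_pos'],s['force'],s['width'],m)
cv2.imwrite('pics/w1.png',a)
```

```text
[0.56484605 0.05609911 0.30306939] [ 0.46551428 -0.26562891 -0.18248627] 0.04350781508975968 {'fx': 323.05437784659347, 'fy': 323.05437784659347, 'cx': 251.2462892919331, 'cy': 193.34464649121165, 'k1': -0.01267483468765982, 'xyz': array([ 0.54190674, -0.01005339,  0.46060203]), 'rotation': array([2.87789804e+00, 3.76320701e-04, 2.79477091e+00])}
```

View pics/w1.png

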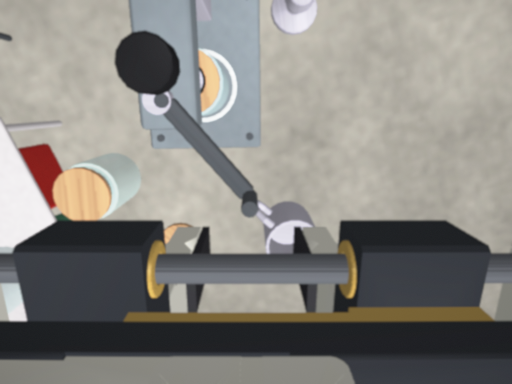

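The post's top shows at about (249,207), the pivot at (160,100) and the knob at (147,62). I'll cast these rays to check them.

Run:
```python
from h import *
m=camera_model('wrist')
P=onz('wrist',(249.5,207),.252,m);V=onz('wrist',(160,100),.224,m);k=onz('wrist',(147,62),.259,m)
print(P.round(4),V.round(4),k.round(4),np.hypot(*(P-V)[:2]),np.hypot(*(V-k)[:2]))
```

```text
[0.5655 0.0515 0.252 ] [ 0.601 -0.036  0.224] [ 0.5907 -0.0543  0.259 ] 0.09442563626161403 0.02105163133649316
```

Emit:
apply_moves([
  {"translation": [0, -0.01, -0.04], "rotation": [0, 0, 0]},
  {"translation": [0, -0.01, -0.08], "rotation": [0, 0, 0]},
  {"translation": [0, -0.01, -0.12], "rotation": [0, 0, 0]},
  {"translation": [0, -0.01, -0.16], "rotation": [0, 0, 0]},
  {"translation": [0, -0.01, -0.2], "rotation": [0, 0, 0]},
  {"translation": [0, -0.01, -0.23], "rotation": [0, 0, 0]},
  {"translation": [0, -0.01, -0.26], "rotation": [0, 0, 0]},
  {"translation": [0, -0.01, -0.28], "rotation": [0, 0, 0]},
  {"translation": [0, -0.01, -0.288], "rotation": [0, 0, 0]},
  {"translation": [0, -0.01, -0.288], "rotation": [0, 0, 0]},
])

```text
t: 17.75
eef_pos: [0.5647, 0.0536, 0.2306]
ee_rot: [3.141, -0.001, -1.917]
force: [0.0, -0.4, -0.1]
width: 0.044
gripper_force: 0.0
```

Emit:
apply_moves([
  {"translation": [0, 0, 0], "rotation": [0, 0, 0]},
  {"translation": [0, 0, 0], "rotation": [0, 0, 0]},
  {"translation": [0, 0, 0], "rotation": [0, 0, 0]},
  {"translation": [0, 0, 0], "rotation": [0, 0, 0]},
  {"translation": [0, 0, 0], "rotation": [0, 0, 0]},
  {"translation": [0, 0, 0], "rotation": [0, 0, 0]},
  {"translation": [0, 0, 0], "rotation": [0, 0, 0]},
  {"translation": [0, 0, 0], "rotation": [0, 0, 0]},
  {"translation": [0, 0, 0], "rotation": [0, 0, 0]},
  {"translation": [0, 0, 0], "rotation": [0, 0, 0]},
], jaw=1, newtons=12)

```text
t: 18.58
eef_pos: [0.565, 0.0535, 0.2313]
ee_rot: [-3.141, 0.0, -1.917]
force: [1.3, -1.3, 1.2]
width: 0.0115
gripper_force: 12.0
```

Emit:
apply_moves([
  {"translation": [0.027, 0.01, 0], "rotation": [0, 0, -0.03]},
  {"translation": [0.054, 0.017, 0], "rotation": [0, 0, -0.06]},
  {"translation": [0.082, 0.023, 0], "rotation": [0, 0, -0.1]},
  {"translation": [0.111, 0.026, 0], "rotation": [0, 0, -0.13]},
  {"translation": [0.139, 0.027, 0], "rotation": [0, 0, -0.16]},
  {"translation": [0.167, 0.026, 0], "rotation": [0, 0, -0.2]},
  {"translation": [0.196, 0.023, 0], "rotation": [0, 0, -0.23]},
  {"translation": [0.224, 0.018, 0], "rotation": [0, 0, -0.26]},
  {"translation": [0.251, 0.011, 0], "rotation": [0, 0, -0.3]},
  {"translation": [0.278, 0.001, 0], "rotation": [0, 0, -0.33]},
])

```text
t: 19.42
eef_pos: [0.6352, 0.054, 0.2309]
ee_rot: [-3.142, 0.0, -2.092]
force: [-0.9, 5.0, 3.0]
width: 0.0112
gripper_force: 12.0
```

Emit:
apply_moves([
  {"translation": [0.027, -0.009, 0], "rotation": [0, 0, -0.04]},
  {"translation": [0.052, -0.022, 0], "rotation": [0, 0, -0.08]},
  {"translation": [0.077, -0.037, 0], "rotation": [0, 0, -0.12]},
  {"translation": [0.1, -0.053, 0], "rotation": [0, 0, -0.16]},
  {"translation": [0.121, -0.072, 0], "rotation": [0, 0, -0.2]},
  {"translation": [0.142, -0.092, 0], "rotation": [0, 0, -0.24]},
  {"translation": [0.161, -0.115, 0], "rotation": [0, 0, -0.28]},
  {"translation": [0.178, -0.137, 0], "rotation": [0, 0, -0.32]},
  {"translation": [0.193, -0.162, 0], "rotation": [0, 0, -0.36]},
  {"translation": [0.206, -0.188, 0], "rotation": [0, 0, -0.4]},
])

```text
t: 20.25
eef_pos: [0.6862, 0.007, 0.2306]
ee_rot: [3.141, 0.001, -2.302]
force: [-8.0, 26.6, 4.3]
width: 0.0121
gripper_force: 12.2
```

Run:
```python
from h import *
s=get_state();p=s['eef_pos'];d=p[:2]-[.600,-.034]
print(s['force'],p,np.hypot(*d),'q',2.356-.334-np.arctan2(d[1],d[0]))
```

```text
[-7.99663606 26.61512688  4.26412168] [0.6861608  0.00695975 0.23062261] 0.09540117842365291 q 1.5782357066053974
```

At the end stop (q about 1.57, about 27 N of reaction). I'll ease off slightly, open and lift clear.

Emit:
apply_moves([
  {"translation": [-0.001, 0.002, 0], "rotation": [0, 0, 0]},
  {"translation": [-0.002, 0.004, 0], "rotation": [0, 0, 0]},
  {"translation": [-0.002, 0.004, 0], "rotation": [0, 0, 0]},
  {"translation": [-0.002, 0.004, 0], "rotation": [0, 0, 0]},
  {"translation": [-0.002, 0.004, 0], "rotation": [0, 0, 0]},
  {"translation": [-0.002, 0.004, 0], "rotation": [0, 0, 0]},
  {"translation": [-0.002, 0.004, 0], "rotation": [0, 0, 0]},
  {"translation": [-0.002, 0.004, 0], "rotation": [0, 0, 0]},
  {"translation": [-0.002, 0.004, 0], "rotation": [0, 0, 0]},
  {"translation": [-0.002, 0.004, 0], "rotation": [0, 0, 0]},
])

```text
t: 21.08
eef_pos: [0.6856, 0.0078, 0.2309]
ee_rot: [-3.141, 0.0, -2.3]
force: [4.7, 3.5, -4.0]
width: 0.0113
gripper_force: 12.0
```

Emit:
apply_moves([
  {"translation": [0, 0, 0], "rotation": [0, 0, 0]},
  {"translation": [0, 0, 0], "rotation": [0, 0, 0]},
  {"translation": [0, 0, 0], "rotation": [0, 0, 0]},
  {"translation": [0, 0, 0], "rotation": [0, 0, 0]},
  {"translation": [0, 0, 0], "rotation": [0, 0, 0]},
  {"translation": [0, 0, 0], "rotation": [0, 0, 0]},
  {"translation": [0, 0, 0], "rotation": [0, 0, 0]},
  {"translation": [0, 0, 0], "rotation": [0, 0, 0]},
  {"translation": [0, 0, 0], "rotation": [0, 0, 0]},
  {"translation": [0, 0, 0], "rotation": [0, 0, 0]},
], jaw=0)

```text
t: 21.92
eef_pos: [0.6853, 0.0079, 0.231]
ee_rot: [3.142, -0.0, -2.3]
force: [-0.8, 0.3, 0.0]
width: 0.0437
gripper_force: 0.0
```

Emit:
apply_moves([
  {"translation": [0, 0, 0.03], "rotation": [0, 0, 0]},
  {"translation": [0, 0, 0.08], "rotation": [0, 0, 0]},
  {"translation": [0, 0, 0.14], "rotation": [0, 0, 0]},
  {"translation": [0, 0, 0.2], "rotation": [0, 0, 0]},
  {"translation": [0, 0, 0.26], "rotation": [0, 0, 0]},
  {"translation": [0, 0, 0.31], "rotation": [0, 0, 0]},
  {"translation": [0, 0, 0.36], "rotation": [0, 0, 0]},
  {"translation": [0, 0, 0.4], "rotation": [0, 0, 0]},
  {"translation": [0, 0, 0.4], "rotation": [0, 0, 0]},
  {"translation": [0, 0, 0.4], "rotation": [0, 0, 0]},
])

```text
t: 22.75
eef_pos: [0.6855, 0.0079, 0.3316]
ee_rot: [-3.141, 0.001, -2.3]
force: [-0.4, -1.1, -0.4]
width: 0.0436
gripper_force: 0.0
```

Run:
```python
from h import *
m=camera_model('wrist');w=grab_frame('wrist');s=grab_frame('side')[120:270,195:295]
cv2.imwrite('pics/end.png',np.hstack([w,cv2.resize(s,(256,384),interpolation=cv2.INTER_CUBIC)]))
print(get_state()['force'],get_state()['t'],m['xyz'],m['rotation'])
```

```text
[-0.9238779   0.96300713 -0.31632618] 22.85 [ 0.63952875 -0.04464407  0.48902987] [2.87672331e+00 8.35225444e-04 2.41251649e+00]
```

View pics/end.png

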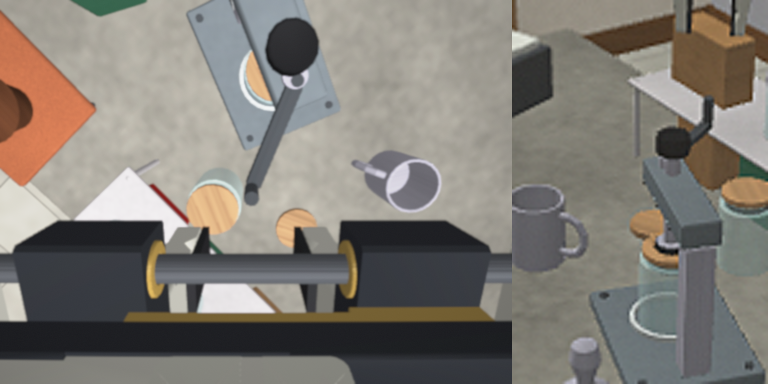

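The lever is swung round (post at (251,195), pivot at (296,78)). In the side view the foot sits on the lid at (665,243), and the jar and bystanders look unmoved. I'll check the lever angle and hand in if it is above 1.45.

Run:
```python
from h import *
m=camera_model('wrist');P=onz('wrist',(251,196),.252,m);d=P[:2]-[.600,-.034]
q=2.356-.334-np.arctan2(d[1],d[0]);print(P.round(4),np.hypot(*d),q)
if q>1.45: print(job_done())
```

```text
[0.6831 0.0042 0.252 ] 0.09147760659474288 1.5907023221980394
the job is handed in; nothing more can be done
None
```

I lowered the stop until its foot rested on the jar's lid (the last push on the knob read about 8 N), swung the clamp lever to its end stop (measured about 1.57 rad), and let go of everything. The job is handed in at about 23 s; the interface gave no verdict.

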